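# Count out three sleeves and hold the sprung tweezers at their mark

### The job

Make the small blue tray up to exactly three steel sleeves by adding two of the loose ones standing on the bench to the one already in it, leaving the other things on the bench where they are. Then pick up the sprung tweezers by their black grips and hold them level about 10 cm above the bench with their tips over the tray, squeezed so that the tips are 24 mm apart, just wider than a sleeve, with the right arm between the two dark marks on the gauge strip. Finish while still holding them there with that gap steady: do not put them down or let go.

Things in the scene. Friction and masses are not known exactly. Their poses are not given: they have to be found in the camera images.
- tray: small blue open tray, fixed to the bench, 140 mm (its x) by 180 mm (its y) outside, walls 4 mm thick and 30 mm high, floor 4 mm thick; origin at the centre of its underside, yaw varies
- sleeve_0: steel sleeve, an upright cylinder 20 mm in diameter and 32 mm tall with a dark bore mark on top, about 40 g; origin at the centre of its underside, z up. This one stands in the tray from the start, towards the tray's -y end (about 45 to 64 mm from the middle)
- sleeve_1: steel sleeve, an upright cylinder 20 mm in diameter and 32 mm tall with a dark bore mark on top, about 40 g; origin at the centre of its underside, z up. Stands loose on the bench to the left of the tray, at least 75 mm from its neighbours; one of four equal ones
- sleeve_2: steel sleeve, an upright cylinder 20 mm in diameter and 32 mm tall with a dark bore mark on top, about 40 g; origin at the centre of its underside, z up. Stands loose on the bench to the left of the tray, at least 75 mm from its neighbours; one of four equal ones
- sleeve_3: steel sleeve, an upright cylinder 20 mm in diameter and 32 mm tall with a dark bore mark on top, about 40 g; origin at the centre of its underside, z up. Stands loose on the bench to the left of the tray, at least 75 mm from its neighbours; one of four equal ones
- sleeve_4: steel sleeve, an upright cylinder 20 mm in diameter and 32 mm tall with a dark bore mark on top, about 40 g; origin at the centre of its underside, z up. Stands loose on the bench to the left of the tray, at least 75 mm from its neighbours; one of four equal ones
- tweezers: large sprung tweezers lying flat right of the tray, 155 mm long, 80 g: two springy steel arms (blades 3 mm thick, 6 at the tips, and 6 to 16 mm above the underside) joined by a rear block, hinging 95 mm behind the origin; centre of mass within 5 mm of the origin. Origin at underside level midway between the grips; x points to the tips (45 mm ahead), y across the arms, z up; the block ends 109 mm behind the origin
- grips (a point): midway between the two flat black plastic grips, 11 mm above the tweezers' origin. Each grip is 48 mm long (along the tweezers' x) and 22 mm high; over their outsides they measure 49 mm at rest, 34 mm at a 24 mm tip gap. Closing them 1 mm closes the tips about 1.5 mm. Squeezing to 24 mm takes about 6 N on each grip, fully shut about 12 N; they spring open when let go
- gauge (a point): gauge strip, bare metal, fixed to the left arm and passing under the right blade, 28 mm ahead of the point grips: this point is midway between its two thin dark marks, which are 9 mm apart; at a 24 mm tip gap the right blade lies midway between them
- tips (a point): point of the tweezers' middle line between the tips, 43 mm ahead of the tweezers' origin and 11 mm above their underside
- tip_left (a point): inner face of the left (+y) arm at its tip; the tip gap is the distance from here to tip_right (46 mm at rest, 24 mm wanted)
- tip_right (a point): inner face of the right (-y) arm at its tip
- collar: bystander: flat steel collar 42 mm in diameter, 14 mm high, among the loose sleeves; not a sleeve; origin at the centre of its underside
- tape: bystander: black tape roll 90 mm in diameter, 20 mm high; origin at the centre of its underside
- screwdriver: bystander: screwdriver lying beyond the tray, black handle; origin on its underside
- bottle: bystander: white bottle 60 mm in diameter, 150 mm tall; origin at the centre of its underside
- spool: bystander: grey spool 70 mm in diameter, 50 mm high, near the robot's base; origin at the centre of its underside
- carton: bystander: cardboard carton 70 by 80 by 50 mm, near the robot's base; origin at the centre of its underside
- cup: bystander: grey cup 68 mm in diameter, 75 mm tall; origin at the centre of its underside
There are look-alikes about, which are no part of the job. What is shaped like the sleeve_0 but orange or pink is not meant.

How it is judged (in metres and radians):
On the way, in this order (a step that is already met when the one before it is completed fails the run):
1. exactly three sleeves lie in the tray, at rest and let go, the tweezers still on the bench (x of sleeve_0 in the frame of tray between -0.068 and 0.068 m and y of sleeve_0 in the frame of tray between -0.088 and 0.088 m and height (world z) of sleeve_0 below 0.03 m and ((x of sleeve_1 in the frame of tray between -0.068 and 0.068 m and y of sleeve_1 in the frame of tray between -0.088 and 0.088 m and height (world z) of each of sleeve_1, sleeve_2 below 0.03 m and x of sleeve_2 in the frame of tray between -0.068 and 0.068 m and y of sleeve_2 in the frame of tray between -0.088 and 0.088 m and not (x of sleeve_3 in the frame of tray between -0.068 and 0.068 m and y of sleeve_3 in the frame of tray between -0.088 and 0.088 m and height (world z) of sleeve_3 below 0.03 m) and not (x of sleeve_4 in the frame of tray between -0.068 and 0.068 m and y of sleeve_4 in the frame of tray between -0.088 and 0.088 m and height (world z) of sleeve_4 below 0.03 m)) or (x of sleeve_1 in the frame of tray between -0.068 and 0.068 m and y of sleeve_1 in the frame of tray between -0.088 and 0.088 m and height (world z) of each of sleeve_1, sleeve_3 below 0.03 m and not (x of sleeve_2 in the frame of tray between -0.068 and 0.068 m and y of sleeve_2 in the frame of tray between -0.088 and 0.088 m and height (world z) of sleeve_2 below 0.03 m) and x of sleeve_3 in the frame of tray between -0.068 and 0.068 m and y of sleeve_3 in the frame of tray between -0.088 and 0.088 m and not (x of sleeve_4 in the frame of tray between -0.068 and 0.068 m and y of sleeve_4 in the frame of tray between -0.088 and 0.088 m and height (world z) of sleeve_4 below 0.03 m)) or (x of sleeve_1 in the frame of tray between -0.068 and 0.068 m and y of sleeve_1 in the frame of tray between -0.088 and 0.088 m and height (world z) of each of sleeve_1, sleeve_4 below 0.03 m and not (x of sleeve_2 in the frame of tray between -0.068 and 0.068 m and y of sleeve_2 in the frame of tray between -0.088 and 0.088 m and height (world z) of sleeve_2 below 0.03 m) and not (x of sleeve_3 in the frame of tray between -0.068 and 0.068 m and y of sleeve_3 in the frame of tray between -0.088 and 0.088 m and height (world z) of sleeve_3 below 0.03 m) and x of sleeve_4 in the frame of tray between -0.068 and 0.068 m and y of sleeve_4 in the frame of tray between -0.088 and 0.088 m) or (not (x of sleeve_1 in the frame of tray between -0.068 and 0.068 m and y of sleeve_1 in the frame of tray between -0.088 and 0.088 m and height (world z) of sleeve_1 below 0.03 m) and x of sleeve_2 in the frame of tray between -0.068 and 0.068 m and y of sleeve_2 in the frame of tray between -0.088 and 0.088 m and height (world z) of each of sleeve_2, sleeve_3 below 0.03 m and x of sleeve_3 in the frame of tray between -0.068 and 0.068 m and y of sleeve_3 in the frame of tray between -0.088 and 0.088 m and not (x of sleeve_4 in the frame of tray between -0.068 and 0.068 m and y of sleeve_4 in the frame of tray between -0.088 and 0.088 m and height (world z) of sleeve_4 below 0.03 m)) or (not (x of sleeve_1 in the frame of tray between -0.068 and 0.068 m and y of sleeve_1 in the frame of tray between -0.088 and 0.088 m and height (world z) of sleeve_1 below 0.03 m) and x of sleeve_2 in the frame of tray between -0.068 and 0.068 m and y of sleeve_2 in the frame of tray between -0.088 and 0.088 m and height (world z) of each of sleeve_2, sleeve_4 below 0.03 m and not (x of sleeve_3 in the frame of tray between -0.068 and 0.068 m and y of sleeve_3 in the frame of tray between -0.088 and 0.088 m and height (world z) of sleeve_3 below 0.03 m) and x of sleeve_4 in the frame of tray between -0.068 and 0.068 m and y of sleeve_4 in the frame of tray between -0.088 and 0.088 m) or (not (x of sleeve_1 in the frame of tray between -0.068 and 0.068 m and y of sleeve_1 in the frame of tray between -0.088 and 0.088 m and height (world z) of sleeve_1 below 0.03 m) and not (x of sleeve_2 in the frame of tray between -0.068 and 0.068 m and y of sleeve_2 in the frame of tray between -0.088 and 0.088 m and height (world z) of sleeve_2 below 0.03 m) and x of sleeve_3 in the frame of tray between -0.068 and 0.068 m and y of sleeve_3 in the frame of tray between -0.088 and 0.088 m and height (world z) of each of sleeve_3, sleeve_4 below 0.03 m and x of sleeve_4 in the frame of tray between -0.068 and 0.068 m and y of sleeve_4 in the frame of tray between -0.088 and 0.088 m)) and height (world z) of tweezers below 0.02 m and linear speed of each of sleeve_0, sleeve_1, sleeve_2, sleeve_3, sleeve_4 below 0.03 m/s and contact force between the fingers and sleeve_0 below 0.05 N and contact force between the fingers and sleeve_1 below 0.05 N and contact force between the fingers and sleeve_2 below 0.05 N and contact force between the fingers and sleeve_3 below 0.05 N and contact force between the fingers and sleeve_4 below 0.05 N), for 0.2 s.
2. the tweezers are lifted clear of the bench (height (world z) of tweezers above 0.05 m), for 0.2 s.
At the end, for the whole second after the job is handed in: Exactly three sleeves are in the tray; the fingers hold the tweezers (over 1 N), still, level within 0.35 rad, underside 60 to 200 mm above the bench, middle of the tips over the tray, tip gap 21 to 27 mm throughout (x of sleeve_0 in the frame of tray between -0.068 and 0.068 m and y of sleeve_0 in the frame of tray between -0.088 and 0.088 m and height (world z) of sleeve_0 below 0.03 m and ((x of sleeve_1 in the frame of tray between -0.068 and 0.068 m and y of sleeve_1 in the frame of tray between -0.088 and 0.088 m and height (world z) of each of sleeve_1, sleeve_2 below 0.03 m and x of sleeve_2 in the frame of tray between -0.068 and 0.068 m and y of sleeve_2 in the frame of tray between -0.088 and 0.088 m and not (x of sleeve_3 in the frame of tray between -0.068 and 0.068 m and y of sleeve_3 in the frame of tray between -0.088 and 0.088 m and height (world z) of sleeve_3 below 0.03 m) and not (x of sleeve_4 in the frame of tray between -0.068 and 0.068 m and y of sleeve_4 in the frame of tray between -0.088 and 0.088 m and height (world z) of sleeve_4 below 0.03 m)) or (x of sleeve_1 in the frame of tray between -0.068 and 0.068 m and y of sleeve_1 in the frame of tray between -0.088 and 0.088 m and height (world z) of each of sleeve_1, sleeve_3 below 0.03 m and not (x of sleeve_2 in the frame of tray between -0.068 and 0.068 m and y of sleeve_2 in the frame of tray between -0.088 and 0.088 m and height (world z) of sleeve_2 below 0.03 m) and x of sleeve_3 in the frame of tray between -0.068 and 0.068 m and y of sleeve_3 in the frame of tray between -0.088 and 0.088 m and not (x of sleeve_4 in the frame of tray between -0.068 and 0.068 m and y of sleeve_4 in the frame of tray between -0.088 and 0.088 m and height (world z) of sleeve_4 below 0.03 m)) or (x of sleeve_1 in the frame of tray between -0.068 and 0.068 m and y of sleeve_1 in the frame of tray between -0.088 and 0.088 m and height (world z) of each of sleeve_1, sleeve_4 below 0.03 m and not (x of sleeve_2 in the frame of tray between -0.068 and 0.068 m and y of sleeve_2 in the frame of tray between -0.088 and 0.088 m and height (world z) of sleeve_2 below 0.03 m) and not (x of sleeve_3 in the frame of tray between -0.068 and 0.068 m and y of sleeve_3 in the frame of tray between -0.088 and 0.088 m and height (world z) of sleeve_3 below 0.03 m) and x of sleeve_4 in the frame of tray between -0.068 and 0.068 m and y of sleeve_4 in the frame of tray between -0.088 and 0.088 m) or (not (x of sleeve_1 in the frame of tray between -0.068 and 0.068 m and y of sleeve_1 in the frame of tray between -0.088 and 0.088 m and height (world z) of sleeve_1 below 0.03 m) and x of sleeve_2 in the frame of tray between -0.068 and 0.068 m and y of sleeve_2 in the frame of tray between -0.088 and 0.088 m and height (world z) of each of sleeve_2, sleeve_3 below 0.03 m and x of sleeve_3 in the frame of tray between -0.068 and 0.068 m and y of sleeve_3 in the frame of tray between -0.088 and 0.088 m and not (x of sleeve_4 in the frame of tray between -0.068 and 0.068 m and y of sleeve_4 in the frame of tray between -0.088 and 0.088 m and height (world z) of sleeve_4 below 0.03 m)) or (not (x of sleeve_1 in the frame of tray between -0.068 and 0.068 m and y of sleeve_1 in the frame of tray between -0.088 and 0.088 m and height (world z) of sleeve_1 below 0.03 m) and x of sleeve_2 in the frame of tray between -0.068 and 0.068 m and y of sleeve_2 in the frame of tray between -0.088 and 0.088 m and height (world z) of each of sleeve_2, sleeve_4 below 0.03 m and not (x of sleeve_3 in the frame of tray between -0.068 and 0.068 m and y of sleeve_3 in the frame of tray between -0.088 and 0.088 m and height (world z) of sleeve_3 below 0.03 m) and x of sleeve_4 in the frame of tray between -0.068 and 0.068 m and y of sleeve_4 in the frame of tray between -0.088 and 0.088 m) or (not (x of sleeve_1 in the frame of tray between -0.068 and 0.068 m and y of sleeve_1 in the frame of tray between -0.088 and 0.088 m and height (world z) of sleeve_1 below 0.03 m) and not (x of sleeve_2 in the frame of tray between -0.068 and 0.068 m and y of sleeve_2 in the frame of tray between -0.088 and 0.088 m and height (world z) of sleeve_2 below 0.03 m) and x of sleeve_3 in the frame of tray between -0.068 and 0.068 m and y of sleeve_3 in the frame of tray between -0.088 and 0.088 m and height (world z) of each of sleeve_3, sleeve_4 below 0.03 m and x of sleeve_4 in the frame of tray between -0.068 and 0.068 m and y of sleeve_4 in the frame of tray between -0.088 and 0.088 m)) and height (world z) of tweezers between 0.06 and 0.2 m and angle between tweezers's own z axis and vertical below 0.35 rad and x of tips in the frame of tray between -0.07 and 0.07 m and y of tips in the frame of tray between -0.09 and 0.09 m and distance between tip_left and tip_right between 0.021 and 0.027 m and contact force between the fingers and tweezers above 1 N and linear speed of tweezers below 0.03 m/s); the arm keeps its last pose, push and grip.
It fails at once if a bystander is shifted by more than 30 mm (distance of any of collar, tape, screwdriver, bottle, spool, carton, cup from where it was at the start of the episode above 0.03 m).
It also fails if it takes over 69 s, if anything falls off the work surface, if the arm or the gripper's body presses on something with over 40 N, if the wrist force passes 120 N, or if a joint passes its speed limit or range.

### The arm

A 7-joint arm with a two-finger parallel gripper is mounted at the origin on the work surface. World frame = base frame: x ahead of the robot, y to its left, z up, the work surface at z = 0. Lengths are in mm, angles in rad, forces in N, time in s.
With the tool pointing down it reaches from about 400 to 875 mm from the base axis. Payload 4.4 kg.
Tool frame: the origin (TCP) lies midway between the tips of the shut fingers; the grasp point (between the pads) lies 19 mm behind it; z points along the fingers, y is the line along which they close (so a half turn about z gives the same grasp; the last joint's range is limited). The gripper opens to 85 mm and grips with 20 to 120 N. Pads are 22 mm wide; open, the fingers measure 114 mm over their backs; the gripper's body (76 mm by 85 mm) begins 54 mm behind the grasp point. The pads swing forward as they close: fully open they stand 13 mm farther back than shut.
Start: joints at [1.055, 0.628, 0.038, 1.517, -0.027, 0.996, -0.02], TCP at [282.64, -585.348, 193.613] pointing down, gripper open.
Joint ranges: [-3.06, 3.06], [-0.37, 2.12], [-1.25, 1.32], [0.18, 2.47], [-1.1, 4.24], [0.23, 1.98], [-2.94, 2.94]. Speed limits (rad/s): [2.57, 2.57, 3.14, 3.14, 3.14, 3.14, 3.14].

### API

Orientations are given as [roll, pitch, yaw] about the fixed x, y, z axes, in that order (R = Rz(yaw) Ry(pitch) Rx(roll)).
In Python, from cell import telemetry, eyes, ctrl, finder gives the robot as it stands.
- The arm moves only by the tool move_arm, never from a script. Its argument "steps" is a list of rows, each a list of 7 numbers: the turn, a rotation vector about the world's x, y, z in degrees, then the shift along the world's x, y, z in m, then the finger opening in m, from 0 to 0.0854. A call has 1 to 5 rows; each row shifts and turns the commanded pose from where the row before left it; what a row does not reach is not made up. A row lasts 1/10 s, in which the tool goes at most 50 mm and 8.59 degrees, less where a joint would pass 70% of its speed; a pose out of reach is approached as far as the arm can. A call with a gripper value outside its range is refused whole. The fingers move at their own pace and stop on an object; the grip force is fixed at half the most. Time passes only in rows, so rows that do not move let the fingers close. It gives the time, the measured TCP pose, the force, the opening and the grip force at its end, in the units of the state.
- telemetry.read_state(): the state, without advancing time (a new reading comes with each control period).
- eyes.get_image(name): name is "scene" or "top" or "wrist"; returns (picture, depth): 420x560x3 uint8, blue, green, red; 420x560 float32, mm along the optical axis (not along the pixel's ray), 0 where there is no reading.
- eyes.calibration(name): a dict with "fx", "fy", "cx", "cy" (pixels), "position" and "attitude" of the camera in the world. Camera axes: x right, y down, z forward; pixel columns grow to the right and rows downward; lengths in mm; the calibration is good to about 2 mm. A picture is of the moment at which its call begins: read the wrist's pose just before it. calibration takes no time and is no camera call; for the wrist camera it gives the pose at the moment of the call.
- ctrl.finish_job(): hands the job in; it is judged then, once.
Trained networks look in the newest picture that a camera, given by its name, has taken for a name from the list of things; names that differ only in an ending like _2 or _b are one class to them, and where a whole thing is asked for, a point or a joint stands for the part that bears it (a point fixed in the world has none). Each returns a list of dicts, best first, with "confidence" (0 to 1); they miss things now and then, are a little off and sometimes report something else, mostly with a low value. They report only what shows in the picture. A call takes as long as a camera call. They do not tell look-alikes from the thing itself.
- finder.boxes_of(camera, name): "location" ([x, y, z] in mm, in the coordinates of the camera as it stood for that picture, good to about 4 mm: the middle of the surface that is visible of it).
- finder.cut_out(camera, name): "mask" (420x560 bool, what is visible of it).
- finder.pinpoint(camera, name): "location" ([x, y, z] in mm, in the coordinates of the camera as it stood for that picture, good to about 4 mm: a listed point, or the origin of a listed thing).
The state is a dict: "clock": time; "qpos": joint angles; "qd": joint speeds; "tau": joint torques, N m; "eef_pos": TCP position; "tool_rot": TCP orientation; "force": force on the tool from outside, world axes, zero at the start; "torque": the same for the moment, N m; "width": finger opening in mm; "gripper_force": force on a finger pad.
Only numpy, scipy, OpenCV 4.12 (cv2) and the standard library are available. Lean on these libraries where they do the work, as an engineer would, in place of code of your own. Each camera call takes 0.05 s, during which the arm holds its last target. There are 200 camera calls.

## Working session

There is one attempt and no reset: what is moved stays moved. The work goes in short steps, Python scripts to look and compute and a tool call to move; the robot and the scene stay as the last step left them, time stands still between calls to the robot, and variables do not carry over. Pictures are saved under pics/ and viewed, at most 10 in all, crops included, and the job is handed in when it is done.

Besides the shell and the picture viewer there is one more tool, called after "Emit:" in YAML: its name, and indented under it one key for each argument. move_arm: Moves the arm, as the interface text tells. Its arguments: {"type":"object","properties":{"steps":{"type":"array"}},"required":["steps"]}

```bash
mkdir -p pics; ls; cat > h.py <<'E'
import numpy as np,cv2
from scipy.spatial.transform import Rotation as R
from cell import telemetry,eyes,ctrl,finder
def rot(c):
    a=np.array(c["attitude"],float)
    return a if a.shape==(3,3) else R.from_euler('xyz',a).as_matrix()
def world(cam,p,c=None):
    c=c or eyes.calibration(cam)
    return rot(c)@np.array(p,float)+np.array(c["position"])
def px(c,u,v,d): return [(u-c["cx"])/c["fx"]*d,(v-c["cy"])/c["fy"]*d,d]
def proj(c,P):
    q=rot(c).T@(np.array(P,float)-np.array(c["position"]))
    return [q[0]/q[2]*c["fx"]+c["cx"],q[1]/q[2]*c["fy"]+c["cy"]]
E
python3 - <<'E'
from h import *
print(telemetry.read_state())
for n in("top","scene"):
    im,d=eyes.get_image(n); cv2.imwrite(f"pics/{n}0.png",im); np.save(f"{n}0.npy",d)
    print(n,eyes.calibration(n))
for n in("sleeve_1","tray","collar","tweezers","grips","gauge","tips"):
    for o in finder.pinpoint("top",n):
        c=eyes.calibration("top");w=world("top",o["location"],c);print(n,round(o["confidence"],2),w.round(),np.round(proj(c,w)))
E
```

```text
pics
{'clock': 0.0, 'qpos': array([ 1.05519751,  0.62934942,  0.03844449,  1.51835119, -0.02703328,
        0.99628142, -0.01998765]), 'qd': array([-1.84173606e-03, -6.51755058e-04, -4.41401294e-04,  1.81485164e-05,
        1.17015913e-03, -3.09925568e-04,  5.73127186e-04]), 'tau': array([-1.39303793e-04, -5.63412595e+01,  1.22638676e+00, -1.93451375e+01,
        1.10203525e-02,  1.02635846e-02, -2.48944622e-05]), 'eef_pos': array([ 282.34773621, -584.71763236,  192.69242272]), 'tool_rot': array([-3.13972098e+00, -1.98271392e-06,  4.49791379e-01]), 'force': array([0.28062556, 0.29715377, 0.08796134]), 'torque': array([ 0.02358667, -0.02433783, -0.03321554]), 'gripper_force': 0.0, 'width': 85.31381913179582}
top {'fx': 496.56874910582195, 'fy': 496.56874910582195, 'cx': 283.9784241929881, 'cy': 208.68604012844605, 'position': array([ 471.36867881,  -34.17494816, 1332.86899815]), 'attitude': array([-3.06991034,  0.02566286, -1.58976264])}
scene {'fx': 475.22981896669336, 'fy': 475.22981896669336, 'cx': 282.20364938959415, 'cy': 207.14563512380983, 'position': array([ 968.38946661, -562.4223069 ,  819.3387907 ]), 'attitude': array([-2.41003906,  0.01941507,  0.59972531])}
sleeve_1 0.64 [529. 193.  -0.] [212. 224.]
sleeve_1 0.61 [ 613. -221.    1.] [365. 190.]
sleeve_1 0.59 [ 505. -122.   -1.] [329. 231.]
sleeve_1 0.57 [ 554. -225.    4.] [368. 212.]
sleeve_1 0.52 [ 483. -218.    1.] [366. 239.]
sleeve_1 0.48 [534. 312.  -2.] [169. 223.]
sleeve_1 0.44 [422. 309.  -1.] [169. 265.]
sleeve_1 0.41 [426. 205.  -1.] [208. 263.]
sleeve_1 0.4 [ 654. -130.   -0.] [331. 176.]
tray 0.57 [525. -66.  -1.] [308. 224.]
tray 0.43 [ 505. -125.   -2.] [330. 231.]
collar 0.52 [652. 198.   2.] [210. 179.]
tweezers 0.83 [ 448. -302.   -4.] [397. 251.]
grips 0.8 [ 443. -302.   11.] [399. 253.]
tips 0.84 [ 492. -310.   12.] [401. 235.]
tips 0.3 [ 341. -147.    4.] [340. 293.]
tips 0.19 [700. 323.  -1.] [164. 163.]
```

```bash
python3 - <<'E'
import cv2
im=cv2.imread("pics/top0.png")
cv2.imwrite("pics/top0c.png",cv2.resize(im[130:320,130:430],None,fx=2.66,fy=2.66,interpolation=cv2.INTER_CUBIC))
E
```

```text
(no output)
```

View pics/top0c.png

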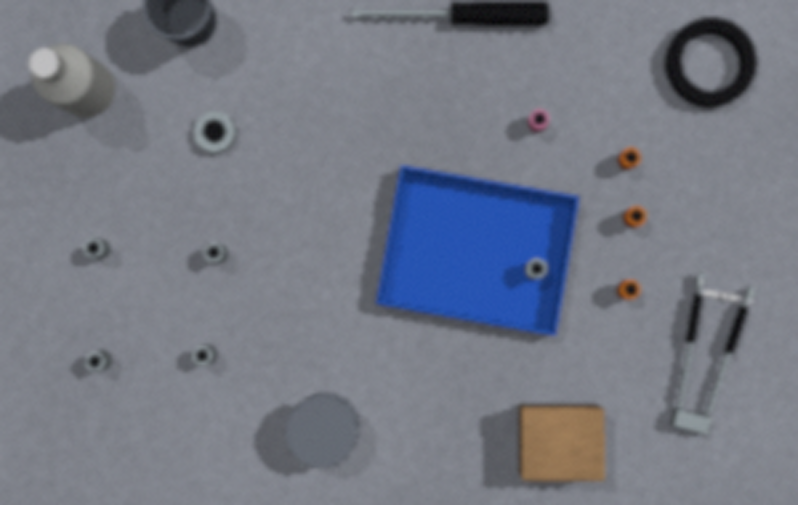

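The four steel sleeves are at crop pixels (94,248), (214,253), (94,361) and (203,356). The collar is at (214,132), and the orange and pink ones are decoys. The tray, with its steel sleeve at (537,268), is at yaw of about -0.17. I'll use the two sleeves nearest the tray, (529,193) and (426,205). The tweezers point to +x at yaw of about -0.25.

Emit:
move_arm:
  steps:
    - [0,0,-4,0.012,0.039,0,0.0854]
    - [0,0,-4,0.012,0.039,0,0.0854]
    - [0,0,-4,0.012,0.039,0,0.0854]
    - [0,0,-4,0.012,0.039,0,0.0854]
    - [0,0,-4,0.012,0.039,0,0.0854]

```text
clock: 0.95
eef_pos: [343.1, -388.8, 193.8]
tool_rot: [3.141, -0.001, 0.098]
force: [1.0, -0.8, 0.5]
width: 85.4
gripper_force: 0.0
```

Emit:
move_arm:
  steps:
    - [0,0,-4,0.012,0.039,0,0.0854]
    - [0,0,-4,0.012,0.039,0,0.0854]
    - [0,0,-4,0.012,0.039,0,0.0854]
    - [0,0,-4,0.012,0.039,0,0.0854]
    - [0,0,-4,0.012,0.039,0,0.0854]

```text
clock: 1.45
eef_pos: [403.1, -193.8, 193.9]
tool_rot: [-3.142, -0.001, -0.251]
force: [1.4, -0.3, -0.9]
width: 85.6
gripper_force: 0.0
```

Emit:
move_arm:
  steps:
    - [0,0,0,0.012,0.038,0,0.06]
    - [0,0,0,0.012,0.038,0,0.06]
    - [0,0,0,0.012,0.038,0,0.06]
    - [0,0,0,0.012,0.038,0,0.06]
    - [0,0,0,0.012,0.038,0,0.06]

```text
clock: 1.95
eef_pos: [463.2, -3.7, 194.0]
tool_rot: [-3.141, -0.001, -0.248]
force: [-0.1, -0.3, -1.2]
width: 59.9
gripper_force: 0.0
```

Emit:
move_arm:
  steps:
    - [0,0,0,0.012,0.038,0,0.06]
    - [0,0,0,0.012,0.038,0,0.06]
    - [0,0,0,0.012,0.038,0,0.06]
    - [0,0,0,0.012,0.038,0,0.06]
    - [0,0,0,0.012,0.038,0,0.06]

```text
clock: 2.45
eef_pos: [523.0, 186.4, 193.8]
tool_rot: [-3.141, -0.0, -0.248]
force: [1.0, -1.0, 0.8]
width: 60.2
gripper_force: 0.0
```

```bash
cat > w.py <<'E'
from h import *
import sys
s=telemetry.read_state();print(s["clock"],s["eef_pos"].round(1),s["tool_rot"].round(3))
c=eyes.calibration("wrist");im,d=eyes.get_image("wrist");print(c)
cv2.imwrite(sys.argv[1],im);np.save("w.npy",d)
for n in sys.argv[2:]:
    for o in finder.pinpoint("wrist",n):
        w=world("wrist",o["location"],c);print(n,round(o["confidence"],2),w.round(1),np.round(proj(c,w)))
E
python3 w.py pics/w1.png sleeve_1
```

```text
2.45 [523.  186.4 193.8] [-3.141 -0.    -0.248]
{'fx': 297.60417329301816, 'fy': 297.60417329301816, 'cx': 273.92341244741687, 'cy': 209.2563116821255, 'position': array([601.12342822, 165.91905141, 375.53278172]), 'attitude': array([ 2.82760843e+00,  4.75679457e-04, -1.81861317e+00])}
sleeve_1 0.87 [423.3 205.5   4.9] [278. 252.]
sleeve_1 0.82 [ 504.8 -127.8    4.3] [529. 131.]
sleeve_1 0.79 [537.4 311.8   3.9] [177. 192.]
sleeve_1 0.56 [527.1 192.5   4.3] [268. 178.]
```

View pics/w1.png

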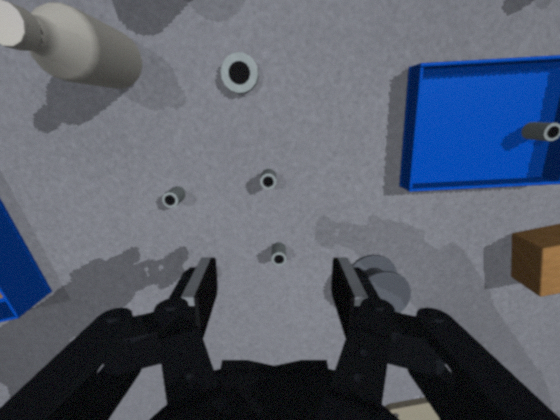

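The wrist picture shows the steel sleeves at (268,181), (279,257) and (170,199), the collar at (239,73) and the tray on the right. The target is (268,181), at world (528,193).

Emit:
move_arm:
  steps:
    - [0,0,0,0.005,0.006,-0.045,0.06]
    - [0,0,0,0,0,-0.045,0.06]
    - [0,0,0,0,0,-0.045,0.06]
    - [0,0,0,0,0,-0.035,0.06]
    - [0,0,0,0,0,-0.018,0.06]

```text
clock: 3.05
eef_pos: [525.6, 189.3, 2.7]
tool_rot: [3.139, 0.004, -0.249]
force: [0.4, 0.2, 0.7]
width: 60.2
gripper_force: 0.0
```

Emit:
move_arm:
  steps:
    - [0,0,0,0,0,0,0.06]
    - [0,0,0,0,0,0,0.01]
    - [0,0,0,0,0,0,0.01]
    - [0,0,0,0,0,0,0.01]
    - [0,0,0,0,0,0,0.01]

```text
clock: 3.55
eef_pos: [528.4, 191.0, 6.8]
tool_rot: [-3.14, -0.002, -0.248]
force: [-0.5, 0.7, 0.4]
width: 10.0
gripper_force: 0.0
```

```bash
python3 w.py pics/w2.png sleeve_1
```

```text
3.55 [528.4 191.    6.8] [-3.14e+00 -2.00e-03 -2.48e-01]
{'fx': 297.60417329301816, 'fy': 297.60417329301816, 'cx': 273.92341244741687, 'cy': 209.2563116821255, 'position': array([606.2336399 , 170.38164824, 188.56717352]), 'attitude': array([ 2.82881645e+00,  1.45375148e-03, -1.81874669e+00])}
sleeve_1 0.95 [528.3 196.2   0.9] [266. 239.]
sleeve_1 0.94 [ 5.370e+02  3.092e+02 -5.000e-01] [109. 263.]
sleeve_1 0.7 [423.7 205.1   6.3] [289. 365.]
```

View pics/w2.png

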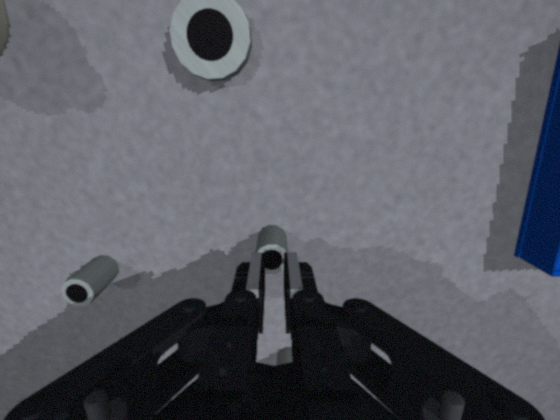

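```bash
python3 - <<'E'
from h import *
c=eyes.calibration("wrist")
for u,v,z in((272,258,32),(271,235,0),(77,292,32)):
    r=rot(c)@np.array(px(c,u,v,1)); p=np.array(c["position"]); print(u,v,(p+r*(z-p[2])/r[2]).round(1))
s=telemetry.read_state(); T=R.from_euler('xyz',s["tool_rot"]).as_matrix();print(T.round(2))
for z in(0,-19): print(proj(c,s["eef_pos"]+T@[0,0,z]), proj(c,s["eef_pos"]+T@[0,5,z]),proj(c,s["eef_pos"]+T@[0,-5,z]))
d=np.load("w.npy")
for u,v in((272,258),(257,275),(292,275),(250,280),(305,280),(257,260),(292,260),(275,350)):
    print(u,v,d[v,u],world("wrist",px(c,u,v,d[v,u]),c).round(1))
E
```

```text
272 258 [528.4 191.3  32. ]
271 235 [529.5 192.    0. ]
77 292 [535.1 311.6  32. ]
[[ 0.97 -0.25  0.  ]
 [-0.25 -0.97  0.  ]
 [ 0.   -0.   -1.  ]]
[np.float64(273.01201495457855), np.float64(240.31453247314025)] [np.float64(280.53774907848907), np.float64(240.31766018423403)] [np.float64(265.4863085512799), np.float64(240.31140477356723)]
[np.float64(272.91420378719323), np.float64(253.1746298246307)] [np.float64(281.196798688273), np.float64(253.17809815553267)] [np.float64(264.6316424627941), np.float64(253.17116150778898)]
272 258 172.56468 [528.7 191.2  32.6]
257 275 131.23549 [541.9 194.4  72.2]
292 275 131.35014 [538.1 179.4  72.1]
250 280 128.08017 [542.2 197.2  75.6]
305 280 135.4947 [532.4 174.5  69.1]
257 260 145.20395 [541.8 195.2  57.6]
292 260 145.27031 [537.6 178.7  57.5]
275 350 231.17162 [435.9 212.7   1.9]
```

```bash
python3 - <<'E'
from h import *
im=cv2.imread("pics/w2.png");cv2.imwrite("pics/w2c.png",cv2.resize(im[210:390,180:370],None,fx=3.3,fy=3.3,interpolation=cv2.INTER_CUBIC))
d=np.load("w.npy");np.set_printoptions(linewidth=200)
print(d[226:300:5,236:312:5].astype(int))
E
```

```text
[[200 200 200 200 200 200 198 196 197 199 201 200 199 200 201 201]
 [200 201 201 201 201 193 190 187 190 194 203 202 201 201 201 200]
 [203   0 202 202 203 186 181 180 181 185 202 202 201 203 203 203]
 [202 204 203 203 203 178 173 173 175 178 191 203 204 203 204 202]
 [206 204 203 205 181 171 169 170 169 172 183 204 205 204 203 203]
 [205 208 207 205 173 170 169 169 170 170 174 205 206 205 206 205]
 [207 206 207 150 150 148 171 172 170 169 148 150 149 206 207 207]
 [207 209 207 144 144 144 172 173 173 172 144 145 144 208 207 208]
 [210 147 148 139 140 139 173 173 174 173 141 139 140 148 146 209]
 [143 143 143 135 135 135 174 175 176 211 137 136 135 143 142 143]
 [138 139 139 131 131 131 211 211 213 213 131 131 131 139 139 138]
 [135 135 134 126 127 127 213 213 214 213 127 127 127 135 135 134]
 [131 131 123 123 122 124 215 213 214 213 123 125 124 123 130 130]
 [118 116 117 122 122 121 217 215 215 215 121 120 121 119 115 119]
 [113 112 113 115 123 122 216 216 218 217 122 122 115 113 113 112]]
```

View pics/w2c.png

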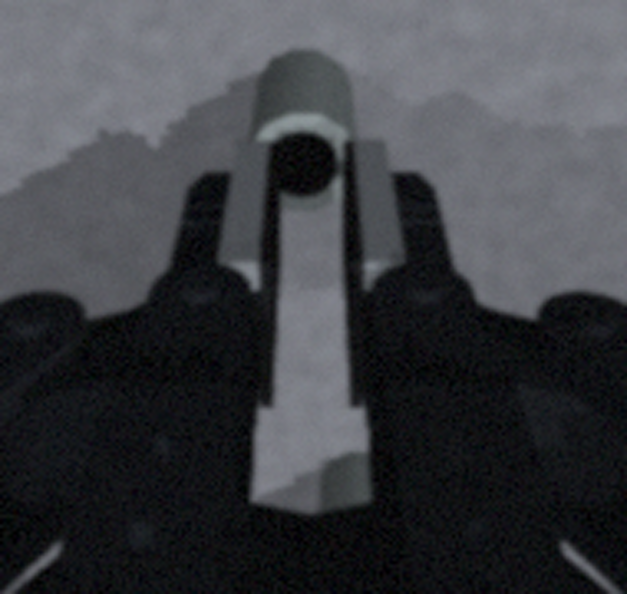

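The picture shows the sleeve standing untouched at (272,258), exactly under the fingers. The depth puts the fingertips at about z=50, so the true TCP is about 43 mm higher than reported. I'll open, go lower, and check by depth.

Emit:
move_arm:
  steps:
    - [0,0,0,0,0,0,0.05]
    - [0,0,0,0,0,0,0.05]
    - [0,0,0,0,0,0,0.05]
    - [0,0,0,0,0,-0.015,0.05]
    - [0,0,0,0,0,-0.015,0.05]

```text
clock: 4.15
eef_pos: [527.8, 190.8, -25.3]
tool_rot: [-3.141, -0.0, -0.248]
force: [-0.7, 0.6, -0.4]
width: 50.1
gripper_force: 0.0
```

```bash
cat > t.py <<'E'
from h import *
# fingertip height from wrist depth: points of the fingers (near tool) lowest z
s=telemetry.read_state();print(s["eef_pos"].round(1),s["force"].round(1),s["width"])
c=eyes.calibration("wrist");im,d=eyes.get_image("wrist")
v,u=np.mgrid[0:420,0:560]
P=np.stack([(u-c["cx"])/c["fx"]*d,(v-c["cy"])/c["fy"]*d,d],-1)@rot(c).T+np.array(c["position"])
T=R.from_euler('xyz',s["tool_rot"]).as_matrix()
Q=(P-s["eef_pos"])@T
w=s["width"]/2
for sg in(1,-1):
    m=(d>0)&(abs(Q[...,0]-12)<3.5)&(sg*Q[...,1]>w-1)&(sg*Q[...,1]<w+8)&(Q[...,2]>-120)
    h=np.histogram(P[m][:,2],np.arange(-10,100,4));print(np.c_[h[1][:-1],h[0]][h[0]>0].astype(int).tolist())
E
python3 t.py
```

```text
[527.8 190.8 -25.3] [-0.7  0.6 -0.4] 50.06397349989767
[[-2, 152], [2, 29], [14, 1], [18, 24], [22, 60], [26, 68], [30, 68], [34, 76], [38, 89], [42, 89], [46, 98], [50, 142], [54, 91], [58, 87], [62, 157], [66, 169], [70, 205], [74, 71]]
[[-2, 153], [2, 31], [14, 2], [18, 21], [22, 60], [26, 67], [30, 73], [34, 71], [38, 88], [42, 90], [46, 104], [50, 121], [54, 107], [58, 93], [62, 191], [66, 186], [70, 186], [74, 96]]
```

Emit:
move_arm:
  steps:
    - [0,0,0,0,0,-0.005,0.05]
    - [0,0,0,0,0,-0.005,0.05]
    - [0,0,0,0,0,0,0.01]
    - [0,0,0,0,0,0,0.01]
    - [0,0,0,0,0,0,0.01]

```text
clock: 4.7
eef_pos: [527.9, 190.7, -34.0]
tool_rot: [-3.141, -0.001, -0.248]
force: [0.5, -0.1, -0.4]
width: 18.3
gripper_force: 58.5
```

Emit:
move_arm:
  steps:
    - [0,0,0,0,0,0,0.01]
    - [0,0,0,0,0,0,0.01]
    - [0,0,0,0,0,0.03,0.01]
    - [0,0,0,0,0,0.04,0.01]
    - [0,0,0,0,0,0.04,0.01]

```text
clock: 5.2
eef_pos: [527.0, 190.4, 76.5]
tool_rot: [3.141, 0.001, -0.248]
force: [1.2, 0.6, -1.4]
width: 18.4
gripper_force: 58.7
```

Emit:
move_arm:
  steps:
    - [0,0,0,0.006,-0.047,0,0.01]
    - [0,0,0,0.006,-0.047,0,0.01]
    - [0,0,0,0.006,-0.047,0,0.01]
    - [0,0,0,0.006,-0.047,0,0.01]
    - [0,0,0,0.006,-0.047,0,0.01]

```text
clock: 5.7
eef_pos: [557.6, -46.2, 75.8]
tool_rot: [-3.142, -0.0, -0.248]
force: [0.3, -0.3, 0.1]
width: 18.5
gripper_force: 58.7
```

Emit:
move_arm:
  steps:
    - [0,0,0,0,0,-0.03,0.01]
    - [0,0,0,0,0,-0.03,0.01]
    - [0,0,0,0,0,-0.025,0.01]
    - [0,0,0,0,0,-0.012,0.01]
    - [0,0,0,0,0,-0.005,0.01]

```text
clock: 6.2
eef_pos: [556.9, -44.2, -27.4]
tool_rot: [3.141, 0.002, -0.248]
force: [-0.4, 0.3, -0.1]
width: 18.1
gripper_force: 58.7
```

Emit:
move_arm:
  steps:
    - [0,0,0,0,0,-0.001,0.01]
    - [0,0,0,0,0,0,0.05]
    - [0,0,0,0,0,0,0.05]
    - [0,0,0,0,0,0,0.05]
    - [0,0,0,0,0,0.02,0.05]

```text
clock: 6.7
eef_pos: [556.1, -44.2, -8.4]
tool_rot: [3.141, 0.003, -0.248]
force: [0.3, 0.3, 0.0]
width: 50.1
gripper_force: 0.0
```

Emit:
move_arm:
  steps:
    - [0,0,0,0,0,0.045,0.06]
    - [0,0,0,0,0,0.045,0.06]
    - [0,0,0,-0.02,0.036,0,0.06]
    - [0,0,0,-0.02,0.036,0,0.06]
    - [0,0,0,-0.02,0.036,0,0.06]

```text
clock: 7.2
eef_pos: [497.5, 64.7, 83.7]
tool_rot: [-3.14, -0.002, -0.25]
force: [0.2, 0.7, 1.1]
width: 59.8
gripper_force: 0.0
```

Emit:
move_arm:
  steps:
    - [0,0,0,-0.02,0.036,0,0.06]
    - [0,0,0,-0.02,0.036,0,0.06]
    - [0,0,0,-0.02,0.036,0,0.06]
    - [0,0,0,-0.013,0.034,0,0.06]
    - [0,0,0,0,0,0,0.06]

```text
clock: 7.7
eef_pos: [422.3, 211.7, 83.1]
tool_rot: [-3.138, 0.001, -0.239]
force: [-0.1, 0.6, -0.2]
width: 59.7
gripper_force: 0.0
```

```bash
python3 w.py pics/w3.png sleeve_1
```

```text
7.7 [422.3 211.7  83.1] [-3.138e+00  1.000e-03 -2.390e-01]
{'fx': 297.60417329301816, 'fy': 297.60417329301816, 'cx': 273.92341244741687, 'cy': 209.2563116821255, 'position': array([500.7394513 , 191.39322252, 264.69245298]), 'attitude': array([ 2.82611354,  0.00352367, -1.80927992])}
sleeve_1 0.96 [536.9 311.1   2.3] [125. 103.]
sleeve_1 0.63 [426.2 310.3  -4.2] [173. 222.]
```

View pics/w3.png

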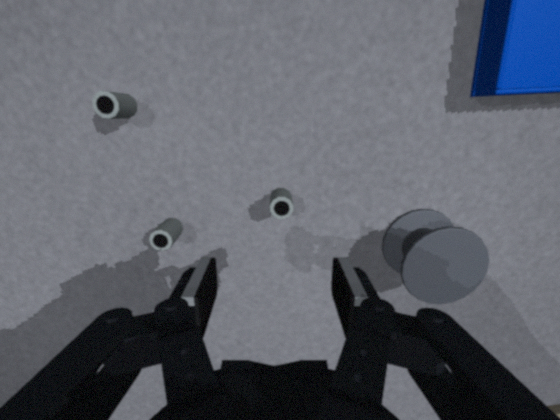

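The target sleeve's top is at (282,207), and the spool is on the right at (445,265).

```bash
python3 - <<'E'
from h import *
c=eyes.calibration("wrist")
for u,v,z in((282,207,32),(445,265,50)):
    r=rot(c)@np.array(px(c,u,v,1)); p=np.array(c["position"]); print(u,v,(p+r*(z-p[2])/r[2]).round(1))
E
```

```text
282 207 [429.7 198.   32. ]
445 265 [355.6  80.9  50. ]
```

```bash
python3 - <<'E'
from h import *
print(eyes.calibration("wrist")["position"],telemetry.read_state()["eef_pos"])
c=eyes.calibration("wrist");c["position"]=np.array([500.74,191.39,264.69]);c["attitude"]=np.array([2.82611,.003524,-1.80928])
for u,v,z in((282,207,32),(161,240,32)):
    r=rot(c)@np.array(px(c,u,v,1)); p=np.array(c["position"]); print(u,v,(p+r*(z-p[2])/r[2]).round(1))
E
```

```text
[502.58767453 186.3226237  264.8009673 ] [424.55154704 206.66708049  83.09727566]
282 207 [427.5 203.2  32. ]
161 240 [423.  310.2  32. ]
```

Emit:
move_arm:
  steps:
    - [0,0,0,0.001,-0.002,-0.035,0.06]
    - [0,0,0,0,0,-0.035,0.06]
    - [0,0,0,0,0,-0.03,0.05]
    - [0,0,0,0,0,-0.015,0.05]
    - [0,0,0,0,0,-0.003,0.05]

```text
clock: 8.3
eef_pos: [423.8, 201.3, -29.9]
tool_rot: [3.137, 0.007, -0.252]
force: [-0.7, -0.1, 0.2]
width: 50.1
gripper_force: 0.0
```

Emit:
move_arm:
  steps:
    - [0,0,0,0,0,0,0.05]
    - [0,0,0,0,0,0,0.01]
    - [0,0,0,0,0,0,0.01]
    - [0,0,0,0,0,0,0.01]
    - [0,0,0,0,0,0,0.01]

```text
clock: 8.8
eef_pos: [424.4, 203.4, -28.0]
tool_rot: [3.141, 0.005, -0.25]
force: [0.4, -1.0, 6.5]
width: 18.0
gripper_force: 58.6
```

Emit:
move_arm:
  steps:
    - [0,0,0,0,0,0.03,0.01]
    - [0,0,0,0,0,0.04,0.01]
    - [0,0,0,0,0,0.04,0.01]
    - [0,0,0,0.012,-0.04,0,0.01]
    - [0,0,0,0.012,-0.04,0,0.01]

```text
clock: 9.3
eef_pos: [448.6, 125.5, 82.8]
tool_rot: [-3.141, 0.003, -0.242]
force: [-0.0, -0.5, -0.8]
width: 17.5
gripper_force: 58.7
```

Emit:
move_arm:
  steps:
    - [0,0,0,0.013,-0.04,0,0.01]
    - [0,0,0,0.013,-0.04,0,0.01]
    - [0,0,0,0.013,-0.04,0,0.01]
    - [0,0,0,0.013,-0.04,0,0.01]
    - [0,0,0,0,0,0,0.01]

```text
clock: 9.8
eef_pos: [501.8, -44.1, 82.0]
tool_rot: [3.136, 0.001, -0.259]
force: [-0.2, 0.1, -0.7]
width: 18.1
gripper_force: 58.7
```

```bash
python3 w.py pics/w4.png sleeve_1 tray
```

```text
9.8 [501.8 -44.1  82. ] [ 3.136e+00  1.000e-03 -2.590e-01]
{'fx': 297.60417329301816, 'fy': 297.60417329301816, 'cx': 273.92341244741687, 'cy': 209.2563116821255, 'position': array([580.12248577, -64.44470648, 263.62053553]), 'attitude': array([ 2.82635904, -0.00495653, -1.82898715])}
sleeve_1 0.96 [501.1 -45.3 113.2] [276. 264.]
sleeve_1 0.96 [ 555.  -228.2   -0. ] [472.  90.]
sleeve_1 0.89 [ 612.8 -221.8   -1.4] [458.  15.]
sleeve_1 0.83 [557.3 -42.    6.6] [254. 147.]
sleeve_1 0.71 [ 484.7 -212.6    2.8] [460. 176.]
sleeve_1 0.57 [ 504.1 -127.6    8.1] [364. 181.]
tray 0.92 [ 5.267e+02 -7.120e+01 -4.000e-01] [295. 171.]
```

View pics/w4.png

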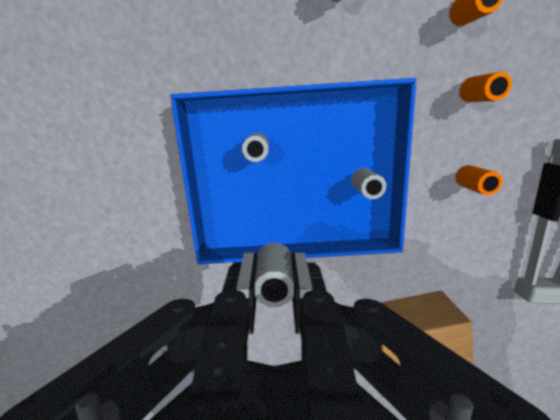

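The first sleeve stands in the tray at (255,148), sleeve_0 is at (373,186), and the held one is at (274,280). Its bottom is at z≈113 with a reported TCP of 82, so I need to lower it about 108 mm.

Emit:
move_arm:
  steps:
    - [0,0,0,0,0,-0.035,0.01]
    - [0,0,0,0,0,-0.035,0.01]
    - [0,0,0,0,0,-0.025,0.01]
    - [0,0,0,0,0,-0.008,0.01]
    - [0,0,0,0,0,-0.003,0.01]

```text
clock: 10.45
eef_pos: [497.6, -34.0, -24.2]
tool_rot: [3.141, 0.01, -0.247]
force: [-7.9, 2.3, 35.0]
width: 17.7
gripper_force: 62.0
```

Emit:
move_arm:
  steps:
    - [0,0,0,0,0,0,0.01]

```text
clock: 10.55
eef_pos: [499.0, -34.6, -23.8]
tool_rot: [3.141, 0.007, -0.247]
force: [-0.1, 0.5, -0.6]
width: 18.1
gripper_force: 58.9
```

Emit:
move_arm:
  steps:
    - [0,0,0,0,0,0,0.05]
    - [0,0,0,0,0,0,0.05]
    - [0,0,0,0,0,0,0.05]
    - [0,0,0,0,0,0.03,0.05]
    - [0,0,0,0,0,0.045,0.07]

```text
clock: 11.05
eef_pos: [497.7, -36.1, 49.4]
tool_rot: [3.139, 0.011, -0.249]
force: [1.3, -0.1, 0.2]
width: 63.1
gripper_force: 0.0
```

Emit:
move_arm:
  steps:
    - [0,0,0,0,0,0.045,0.07]
    - [0,0,0,-0.009,-0.044,0,0.07]
    - [0,0,0,-0.009,-0.044,0,0.07]
    - [0,0,0,-0.009,-0.044,0,0.07]
    - [0,0,0,-0.009,-0.044,0,0.07]

```text
clock: 11.55
eef_pos: [463.4, -213.6, 95.6]
tool_rot: [3.14, 0.005, -0.248]
force: [1.0, -0.2, 0.6]
width: 70.0
gripper_force: 0.0
```

Emit:
move_arm:
  steps:
    - [0,0,0,-0.009,-0.044,0,0.07]
    - [0,0,0,-0.009,-0.044,0,0.07]
    - [0,0,0,0,0,0,0.07]
    - [0,0,0,0,0,0,0.07]
    - [0,0,0,0,0,0,0.07]

```text
clock: 12.05
eef_pos: [445.9, -298.7, 95.1]
tool_rot: [3.141, 0.007, -0.247]
force: [-0.5, 0.2, -0.4]
width: 70.3
gripper_force: 0.0
```

```bash
python3 w.py pics/w5.png tweezers grips gauge tips tip_left tip_right sleeve_1
```

```text
12.05 [ 445.9 -298.7   95.1] [ 3.141  0.007 -0.247]
{'fx': 297.60417329301816, 'fy': 297.60417329301816, 'cx': 273.92341244741687, 'cy': 209.2563116821255, 'position': array([ 525.28841256, -319.27476426,  276.22853809]), 'attitude': array([ 2.82063703e+00, -2.18289731e-04, -1.81766809e+00])}
grips 0.71 [ 493.6 -289.4   13.9] [250. 156.]
gauge 0.78 [ 473.7 -320.5    4.7] [289. 167.]
tips 0.76 [ 490.2 -316.3   13.1] [280. 152.]
tip_left 0.94 [ 493.8 -292.5   13.2] [253. 155.]
tip_right 0.74 [ 482.9 -339.4    8. ] [307. 153.]
sleeve_1 0.98 [ 554.6 -227.4    1.6] [163. 103.]
sleeve_1 0.7 [ 504.2 -126.9    4.2] [ 81. 186.]
sleeve_1 0.67 [ 655.9 -134.     1.6] [6. 2.]
sleeve_1 0.66 [ 484.2 -211.8    3.9] [174. 185.]
sleeve_1 0.64 [ 612.6 -222.1    2.3] [131.  31.]
```

View pics/w5.png

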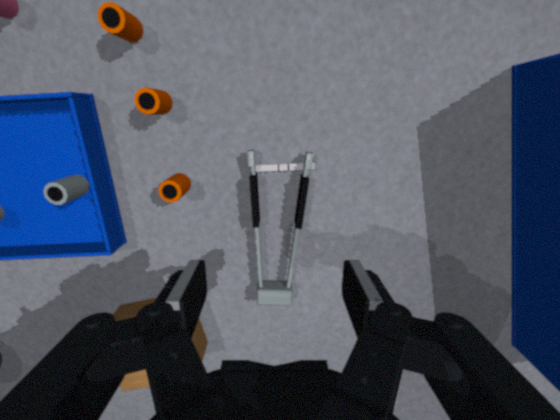

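The tweezers show tips at (251,153) and (309,154), grips at about (255,202) and (302,202), the gauge strip with its two marks at about (285,167), and the block at (275,293).

```bash
python3 - <<'E'
from h import *
c=eyes.calibration("wrist");p=np.array(c["position"]);print(p,telemetry.read_state()["eef_pos"])
def W(u,v,z):
    r=rot(c)@np.array(px(c,u,v,1));return (p+r*(z-p[2])/r[2])
L=W(255,202,20);Rg=W(302,202,20);B=W(275,294,14);tl=W(252,154,14);tr=W(308,154,14)
for n,x in zip("L R B tl tr".split(),(L,Rg,B,tl,tr)):print(n,x.round(1))
print(np.linalg.norm(tl-tr),np.linalg.norm(L-Rg),np.linalg.norm((tl+tr)/2-B))
a=(tl+tr)/2-B;print("yaw",np.arctan2(a[1],a[0]),"mid",((L+Rg)/2).round(1),"from tips",((tl+tr)/2-43*a/np.linalg.norm(a)).round(1))
im=cv2.imread("pics/w5.png").astype(int).sum(2)
for y in (190,205,220): print(y,im[y,244:316].tolist())
d=np.load("w.npy");print([W(512,v,0).round() for v in(70,340)],d[200,[500,530]],d[202,[255,302]])
E
```

```text
[ 525.19430282 -320.1781549   276.49774072] [ 445.92781214 -299.82974774   95.29441233]
L [ 453.5 -284.9   20. ]
R [ 443.1 -325.9   20. ]
B [ 351.6 -277.9   14. ]
tl [ 494.8 -293.1   14. ]
tr [ 482.8 -340.6   14. ]
49.02472454972009 42.338763413424104 142.6550782523053
yaw -0.27698462315535605 mid [ 448.3 -305.4   20. ] from tips [ 447.4 -305.1   14. ]
190 [271, 283, 276, 272, 258, 224, 160, 97, 58, 69, 49, 75, 39, 139, 270, 337, 353, 362, 355, 364, 362, 355, 362, 376, 386, 381, 396, 390, 404, 412, 402, 393, 387, 388, 381, 383, 381, 382, 387, 395, 371, 326, 287, 287, 283, 284, 287, 296, 289, 301, 285, 279, 278, 248, 173, 75, 25, 22, 39, 73, 68, 49, 104, 204, 304, 342, 369, 359, 368, 367, 378, 383]
205 [285, 282, 282, 294, 293, 278, 248, 163, 74, 67, 69, 67, 50, 66, 131, 247, 322, 344, 349, 352, 347, 363, 360, 382, 377, 383, 378, 372, 381, 383, 396, 391, 395, 397, 390, 392, 392, 378, 361, 326, 292, 282, 278, 280, 284, 284, 285, 280, 278, 284, 277, 247, 166, 81, 15, 33, 59, 62, 62, 65, 124, 238, 314, 350, 349, 348, 364, 382, 406, 405, 409, 419]
220 [278, 275, 277, 268, 267, 271, 272, 235, 191, 97, 79, 40, 57, 64, 79, 162, 280, 336, 352, 358, 364, 361, 363, 366, 377, 388, 395, 403, 395, 392, 392, 396, 388, 392, 393, 365, 318, 280, 284, 294, 283, 284, 289, 286, 294, 275, 280, 276, 270, 248, 167, 64, 39, 45, 64, 66, 48, 54, 155, 285, 360, 367, 367, 368, 374, 389, 394, 403, 404, 394, 400, 398]
[array([ 507., -524.,    0.]), array([ 216., -524.,    0.])] [286.98526 261.80444] [263.70264 264.9694 ]
```

Emit:
move_arm:
  steps:
    - [0,0,-1.6,0.002,-0.005,-0.04,0.07]
    - [0,0,0,0,0,-0.04,0.07]
    - [0,0,0,0,0,-0.03,0.07]
    - [0,0,0,0,0,0,0.07]
    - [0,0,0,0,0,0,0.07]

```text
clock: 12.95
eef_pos: [447.5, -305.4, -14.5]
tool_rot: [3.14, 0.007, -0.277]
force: [0.1, -0.3, 0.6]
width: 70.0
gripper_force: 0.0
```

```bash
python3 t.py; python3 w.py pics/w6.png
```

```text
[ 447.5 -305.4  -14.5] [ 0.1 -0.3  0.6] 69.97211853170894
[[-2, 148], [2, 16], [30, 2], [34, 45], [38, 70], [42, 80], [46, 83], [50, 88], [54, 101], [58, 109], [62, 122], [66, 198], [70, 73], [74, 115], [78, 208], [82, 218], [86, 227], [90, 70], [94, 13]]
[[-2, 139], [2, 20], [30, 4], [34, 38], [38, 80], [42, 73], [46, 84], [50, 90], [54, 100], [58, 111], [62, 118], [66, 206], [70, 69], [74, 138], [78, 225], [82, 209], [86, 232], [90, 60], [94, 12]]
13.0 [ 448.3 -306.   -13.6] [ 3.139  0.004 -0.277]
{'fx': 297.60417329301816, 'fy': 297.60417329301816, 'cx': 273.92341244741687, 'cy': 209.2563116821255, 'position': array([ 526.78751606, -328.40945294,  167.67729076]), 'attitude': array([ 2.82269741e+00, -2.21501533e-03, -1.84720594e+00])}
```

View pics/w6.png

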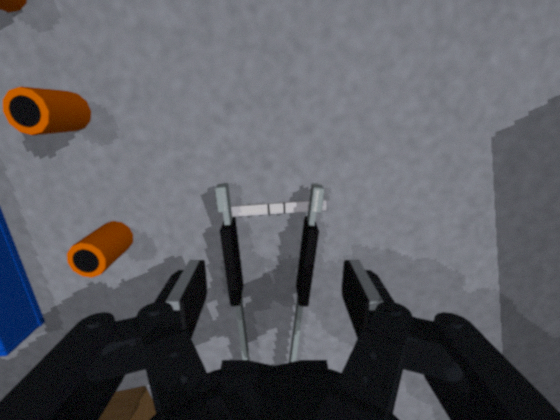

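The tweezers are centred between the open fingers, with grips at columns 232 and 308 and the gauge marks at about (285,208). The tips are at z≈33, so I'll go down about 21 mm.

Emit:
move_arm:
  steps:
    - [0,0,0,0,0,-0.01,0.07]
    - [0,0,0,0,0,-0.01,0.06]
    - [0,0,0,0,0,-0.003,0.055]
    - [0,0,0,0,0,0,0.05]
    - [0,0,0,0,0,0,0.044]

```text
clock: 13.55
eef_pos: [447.6, -305.5, -37.7]
tool_rot: [3.14, 0.006, -0.277]
force: [-0.1, -0.3, -0.6]
width: 43.9
gripper_force: 2.1
```

Emit:
move_arm:
  steps:
    - [0,0,0,0,0,0,0.04]
    - [0,0,0,0,0,0,0.038]
    - [0,0,0,0,0,0,0.036]
    - [0,0,0,0,0,0,0.036]

```text
clock: 13.95
eef_pos: [448.0, -305.8, -37.1]
tool_rot: [3.139, 0.005, -0.277]
force: [-0.3, 0.6, 5.3]
width: 36.1
gripper_force: 6.7
```

```bash
cat > g.py <<'E'
from h import *
import sys
s=telemetry.read_state();print(s["eef_pos"].round(1),s["tool_rot"].round(3),s["force"].round(1),s["width"],s["gripper_force"])
c=eyes.calibration("wrist");im,d=eyes.get_image("wrist");np.save("g.npy",d)
r=im[130:340,170:380];cv2.imwrite(sys.argv[1],cv2.resize(r,None,fx=2.8,fy=2.8,interpolation=cv2.INTER_CUBIC))
for n in("tips","tip_left","tip_right","tweezers"):
    for o in finder.pinpoint("wrist",n)[:1]:
        w=world("wrist",o["location"],c);print(n,round(o["confidence"],2),w.round(1),np.round(proj(c,w),1))
E
python3 g.py pics/g1.png
```

```text
[ 448.  -305.8  -37.1] [ 3.139  0.005 -0.277] [-0.3  0.6  5.3] 36.1092889832929 6.737152934074402
tip_left 0.62 [ 490.6 -303.6   13.7] [243.  205.6]
tip_right 0.93 [ 484.4 -330.4   10.4] [302.1 200.5]
tweezers 0.5 [ 492.3 -307.3   12.7] [249.8 199.3]
```

View pics/g1.png

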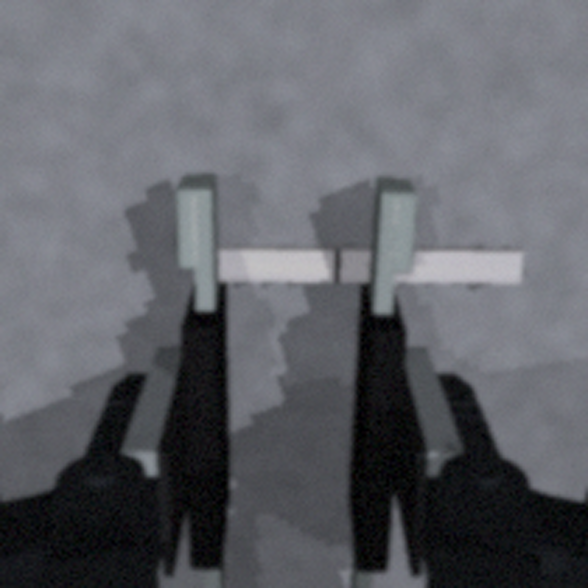

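```bash
python3 - <<'E'
from h import *
c=eyes.calibration("wrist");d=np.load("g.npy")
f=lambda x,y:(170+x/2.8,130+y/2.8)
p=np.array(c["position"])
for n,x,y in(("tl",200,215),("tr",400,215),("strip",270,265),("strip2",470,265),("bl",383,290)):
    u,v=f(x,y);D=np.median(d[int(v)-1:int(v)+2,int(u)-1:int(u)+2]);print(n,D,world("wrist",px(c,u,v,D),c).round(1))
def W(x,y,z):
    r=rot(c)@np.array(px(c,*f(x,y),1));return (p+r*(z-p[2])/r[2])
T=R.from_euler('z',-.277).as_matrix()
for z in(13,15,16): print(z,np.linalg.norm(W(216,215,z)-W(377,215,z)))
o=W(338,265,3);print("blade mid rel. to left mark",[((T.T@(W(x,265,16)-o))[1]).round(2) for x in(374,393)], "strip tip",(T.T@(W(522,265,3)-o))[1],(T.T@(W(217,265,3)-o))[1])
E
```

```text
tl 133.32393 [ 491.2 -303.4   17.2]
tr 133.2444 [ 482.5 -334.2   17.4]
strip 148.51733 [ 475.6 -310.3    5.6]
strip2 148.51045 [ 465.9 -344.5    5.7]
bl 137.54382 [ 470.5 -328.5   17.2]
13 26.625005351173062
15 26.219123053075077
16 26.01618190402609
blade mid rel. to left mark [np.float64(-5.12), np.float64(-8.26)] strip tip -33.43187702929427 21.967713432496133
```

The gap reads about 26.2 mm and the right blade is about 2 mm outside the midpoint, so I'll close another 1.6 mm and then lift.

Emit:
move_arm:
  steps:
    - [0,0,0,0,0,0.001,0.0345]
    - [0,0,0,0,0,0,0.0345]
    - [0,0,0,0,0,0.005,0.0345]
    - [0,0,0,0,0,0.015,0.0345]
    - [0,0,0,0,0,0.02,0.0345]

```text
clock: 14.7
eef_pos: [447.0, -305.0, 3.8]
tool_rot: [3.14, 0.007, -0.277]
force: [0.4, -0.1, -1.7]
width: 34.5
gripper_force: 5.7
```

Emit:
move_arm:
  steps:
    - [0,0,0,0,0,0.02,0.0345]
    - [0,0,0,0,0,0.02,0.0345]
    - [0,0,0,0,0,0.02,0.0345]
    - [0,0,0,0,0,0,0.0345]
    - [0,0,0,0,0,0,0.0345]

```text
clock: 15.2
eef_pos: [448.0, -305.3, 63.9]
tool_rot: [3.14, 0.005, -0.276]
force: [-0.6, 0.6, -1.5]
width: 34.7
gripper_force: 5.7
```

```bash
python3 g.py pics/g2.png; python3 - <<'E'
from h import *
d=np.load("g.npy");print(d[200:216:3,236:312:5].astype(int))
E
```

```text
[ 448.  -305.3   63.9] [ 3.14   0.005 -0.276] [-0.6  0.6 -1.5] 34.67674346467909 5.663542672991753
tip_left 0.96 [ 489.5 -303.   116.9] [243.1 209. ]
tip_right 0.56 [ 485.3 -328.7  112.9] [299.6 200.2]
[[132 132 131 253 254 253 255 254 253 254 253 255 253 140 133 132]
 [133 133 132 254 254 256 255 255 254 255 254 255 255 140 133 131]
 [133 133 132 256 254 257 255 256 256 255 256 255 254 140 132 133]
 [134 133 134 256 258 256 256 256 256 256 256 256 256 139 133 133]
 [134 134 135 257 257 257 256 256 256 257 257 258 257 141 134 134]
 [135 135 134 258 259 259 258 258 259 258 259 259 258 139 133 134]]
```

View pics/g2.png

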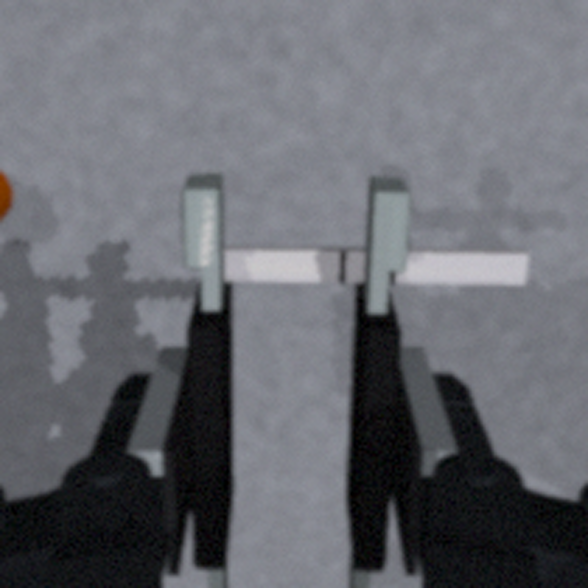

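The inner tip edges are 148 px apart, against 161 before, so the gap is about 24 mm. The right blade is about 4.8 mm from the left mark, i.e. midway between the marks. Next I'll carry the tweezers over the tray.

Emit:
move_arm:
  steps:
    - [0,0,0,0.004,0.02,0,0.0345]
    - [0,0,0,0.004,0.025,0,0.0345]
    - [0,0,0,0.004,0.03,0,0.0345]
    - [0,0,0,0.004,0.03,0,0.0345]
    - [0,0,0,0.004,0.03,0,0.0345]

```text
clock: 15.95
eef_pos: [467.4, -169.2, 62.7]
tool_rot: [3.14, 0.007, -0.277]
force: [0.7, -0.0, 0.9]
width: 35.0
gripper_force: 5.7
```

Emit:
move_arm:
  steps:
    - [0,0,0,0.004,0.03,0,0.0345]
    - [0,0,0,0.004,0.03,0,0.0345]
    - [0,0,0,0.004,0.025,0,0.0345]
    - [0,0,0,0.004,0.02,0,0.0345]
    - [0,0,0,0.002,0.01,0,0.0345]

```text
clock: 16.45
eef_pos: [485.6, -53.1, 62.7]
tool_rot: [3.14, 0.007, -0.274]
force: [0.5, -0.9, -0.9]
width: 34.3
gripper_force: 5.7
```

Emit:
move_arm:
  steps:
    - [0,0,0,0,0,0,0.0345]
    - [0,0,0,0,0,0,0.0345]
    - [0,0,0,0,0,0,0.0345]
    - [0,0,0,0,0,0,0.0345]
    - [0,0,0,0,0,0,0.0345]

```text
clock: 16.95
eef_pos: [485.6, -56.2, 63.3]
tool_rot: [3.14, 0.006, -0.278]
force: [0.3, -0.2, -0.7]
width: 35.0
gripper_force: 5.7
```

```bash
python3 g.py pics/g3.png; python3 - <<'E'
from h import *
d=np.load("g.npy");c=eyes.calibration("wrist")
for v in(200,206,212):
    m=np.where(d[v,220:330]<165)[0]+220;k=np.argmax(np.diff(m));D=np.median(d[v,m]);print(v,m[k],m[k+1],(m[k+1]-m[k]-1)*D/c["fx"],D)
    print(world("wrist",px(c,m[k]-3,v,d[v,m[k]-3]),c).round(1),world("wrist",px(c,m[k+1]+5,v,d[v,m[k+1]+5]),c).round(1))
im,dd=eyes.get_image("top")
for n in("sleeve_1","tray"):
    for o in finder.pinpoint("top",n): print(n,round(o["confidence"],2),world("top",o["location"]).round())
E
```

```text
[485.6 -56.2  63.3] [ 3.14   0.006 -0.278] [ 0.3 -0.2 -0.7] 34.98149986903141 5.666385591030121
tip_left 0.76 [528.1 -55.4 112. ] [246.2 203.7]
tip_right 0.94 [522.9 -80.5 108.6] [300.4 197.7]
200 248 301 23.17195043512454 132.61671
[531.3 -55.5 117.1] [524.  -81.7 117.4]
206 249 301 22.89512107003461 133.60164
[528.5 -55.  116.9] [521.4 -81.  117.8]
212 249 301 22.968476208326273 134.0297
[525.9 -54.3 117.5] [518.4 -80.3 117.2]
sleeve_1 0.52 [ 555. -224.    2.]
sleeve_1 0.51 [ 616. -221.   -1.]
sleeve_1 0.5 [ 652. -131.   -4.]
sleeve_1 0.49 [ 484. -218.   -1.]
sleeve_1 0.46 [537. 312.  -1.]
sleeve_1 0.37 [424. 308.  -6.]
tray 0.75 [524. -67.  -3.]
```

```bash
python3 - <<'E'
from h import *
eyes.get_image("scene")
for o in finder.pinpoint("scene","sleeve_1"):
    w=world("scene",o["location"])
    if -180<w[1]<60: print(round(o["confidence"],2),w.round())
E
```

```text
0.7 [500. -30.   4.]
0.62 [560. -43.   6.]
0.54 [ 502. -125.    4.]
0.46 [ 652. -134.    1.]
```

Three sleeves stand on the tray floor at z≈4. The one at (652,-134) is the pink decoy.

```bash
python3 -c "
from cell import ctrl;print(ctrl.finish_job())"
```

```text
the job is handed in; nothing more can be done
None
```

I handed the job in at about 17 s with three steel sleeves in the tray and the tweezers still held level over it, underside about 10 cm above the bench and tip gap about 23–24 mm; no verdict was returned.

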